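# Fetch the slim tin from behind the canisters and complete the gift box

## Task

Complete the gift box: the long slim tin that lies behind the three tall canisters in the wooden stock tray belongs in the box's empty long recess, lying fully home with its lid up. Stand all three canisters on the white side tray to get at it, put the slim tin in the box, then put each canister back where it stood. Keep everything upright and leave the two tins already packed in the box alone.

Things in the scene. Friction and masses are not known exactly. Their poses are not given: they have to be found in the camera images.
- canister_round: tall round tea canister, bare metal body with a green lid, 56 mm diameter, 150 mm high, about 0.2 kg; origin at the centre of its underside, z up. It stands somewhere in the front row of the stock tray; the three canisters stand 72 mm apart, in any order. Lid fits tight: it can be lifted by the lid.
- canister_square: tall square tea canister, same finish, 52 x 52 mm, 140 mm high, about 0.2 kg; origin at the centre of its underside, x and y square to its sides, z up. Stands in the front row of the stock tray.
- canister_hex: tall six-sided tea canister, same finish, 52 mm across flats (60 mm across corners), 130 mm high, about 0.2 kg; origin at the centre of its underside, z up; two of its flats face along its x axis (front and back of the tray), two of its corners along y. Stands in the front row of the stock tray.
- slim_tin: long low rectangular tin, same finish, lying behind the row of canisters: 45 mm wide (its x), 150 mm long (its y), 40 mm high, about 0.14 kg; origin at the centre of its underside, z up, lid on top.
- stock_tray: shallow wooden tray on the bench, fixed, 190 mm deep (its x) and 250 mm wide (its y), open at the front (-x, towards the robot); floor 6 mm above the bench, sides and back 6 mm thick and 22 mm high; origin at the centre of its underside. The canisters' row runs along y at about x = -53 mm, the slim tin lies along y at about x = +29 mm.
- side_tray: empty shallow white plastic tray, fixed, the side area for the canisters: outside 290 mm (its x) by 110 mm (its y), rim 14 mm high, walls and floor 4 mm thick, so its floor is 4 mm above the bench; origin at the centre of its underside. It stands left or right of the stock tray.
- gift_box: black open gift box with a kraft-board insert, fixed, 208 mm (its x) by 172 mm (its y), 30 mm high, insert flush with the rim; origin at the centre of its underside. In the insert, 15 mm deep (floors 15 mm above the bench): one empty long recess on its +y side and two small square recesses on its -y side. It stands on the other side of the stock tray from the side tray.
- long_recess (a point): centre of the floor of the empty long recess in the gift box: 164 mm along the box's x, 59 mm along its y, 15 mm deep; 15 mm above the bench, 40 mm to the +y side of the box's centre; axes as the box's.
- packed_tin_a: small round tin, same finish, 48 mm diameter, 50 mm high, already packed in the square recess at the box's x = -46 mm, y = -42 mm; leave it alone. Origin at the centre of its underside.
- packed_tin_b: small round tin, same finish, 48 mm diameter, 50 mm high, already packed in the square recess at the box's x = +46 mm, y = -42 mm; leave it alone. Origin at the centre of its underside.

How it is judged:
On the way, in this order (a step that is already met when the one before it is completed fails the run):
1. all three canisters stand upright on the side tray, released, and the slim tin is still in the stock tray (x of canister_round in the frame of side_tray between -0.135 and 0.135 m and y of canister_round in the frame of side_tray between -0.045 and 0.045 m and z of each of canister_round, canister_square, canister_hex in the frame of side_tray below 0.009 m and angle between each of canister_round, canister_square, canister_hex's own z axis and vertical below 0.08 rad and contact force between each of canister_round, canister_square, canister_hex and the fingers below 0.3 N and x of canister_square in the frame of side_tray between -0.135 and 0.135 m and y of canister_square in the frame of side_tray between -0.045 and 0.045 m and x of canister_hex in the frame of side_tray between -0.135 and 0.135 m and y of canister_hex in the frame of side_tray between -0.045 and 0.045 m and horizontal distance between slim_tin and stock_tray below 0.1 m), for 0.2 s.
2. the slim tin lies fully home in the long recess, released (horizontal distance between slim_tin and long_recess below 0.012 m and z of slim_tin in the frame of long_recess below 0.004 m and angle between slim_tin's own z axis and vertical below 0.06 rad and angle between the y axis of slim_tin and the x axis of gift_box, either way round below 0.2 rad and contact force between slim_tin and the fingers below 0.3 N), for 0.2 s.
At the end, for the whole second after the job is handed in: The slim tin lies flat, lid up, on the floor of the long recess (within 12 mm of its centre, within 4 mm of its floor and 0.2 rad of its length); each canister stands upright within 15 mm of where it stood at the start; the two packed tins are within 20 mm of where they were, upright; all at rest (horizontal distance between slim_tin and long_recess below 0.012 m and z of slim_tin in the frame of long_recess below 0.004 m and angle between each of slim_tin, canister_round, canister_square, canister_hex's own z axis and vertical below 0.06 rad and angle between the y axis of slim_tin and the x axis of gift_box, either way round below 0.2 rad and linear speed of each of slim_tin, canister_round, canister_square, canister_hex below 0.02 m/s and angular speed of each of slim_tin, canister_round, canister_square, canister_hex below 0.2 rad/s and distance of each of canister_round, canister_square, canister_hex from where it was at the start of the episode below 0.015 m and distance of each of packed_tin_a, packed_tin_b from where it was at the start of the episode below 0.02 m and angle between each of packed_tin_a, packed_tin_b's own z axis and vertical below 0.1 rad); the robot touches nothing.
It fails at once if a canister or the slim tin is tipped over (more than 0.6 rad) (angle between any of canister_round, canister_square, canister_hex, slim_tin's own z axis and vertical above 0.6 rad).
It fails at once if a packed tin is displaced by more than 20 mm or tipped (distance of any of packed_tin_a, packed_tin_b from where it was at the start of the episode above 0.02 m or angle between any of packed_tin_a, packed_tin_b's own z axis and vertical above 0.5 rad).
It also fails if it takes over 141 s, if anything falls off the work surface, if the arm or the gripper's body presses on something with over 40 N, if the wrist force passes 120 N, or if a joint passes its speed limit or range.

## Robot

A 6-joint arm with a two-finger parallel gripper is mounted at the origin on the work surface. World frame = base frame: x ahead of the robot, y to its left, z up, the work surface at z = 0. Lengths are in m, angles in rad, forces in N, time in s.
With the tool pointing down it reaches from about 0.375 to 0.925 m from the base axis. Payload 5.7 kg.
Tool frame: the origin (TCP) lies on the centre line of the jaws, within the pads' length; the fingertips stand 14 mm ahead of it and the grasp point (between the pads) lies 5 mm behind it (env.tip_extent is the z of the fingertips in the tool frame, in m); z points along the fingers, y is the line along which they close (so a half turn about z gives the same grasp; the last joint's range is limited). The gripper opens to 88 mm and grips with 3 to 60 N. Pads are 20 mm wide; open, the fingers measure 115 mm over their backs; the gripper's body (75 mm by 178 mm) begins 61 mm behind the grasp point.
Start: joints at [1.195, 0.359, 1.51, -0, 1.272, -0.115], TCP at [0.155, 0.58, 0.237] pointing down, gripper open.
Joint ranges: [-2.97, 2.97], [-1.01, 2.36], [0.21, 2.38], [-0.96, 4.11], [0.2, 2.71], [-2.98, 2.98]. Speed limits (rad/s): [2.39, 2.39, 3.14, 3.14, 3.14, 3.14].

## Interface

Orientations are given as a unit quaternion [x, y, z, w].
In Python, from bench import env, telemetry, capture gives the robot as it stands (env), with the cameras as plain functions and the readings (telemetry). Calls block until the motion is done:
- env.move_ptp(position, orientation): joint-space move of the TCP to a pose.
- env.servo_line(position, orientation=None, rate=0.15, contact_N=None): straight line of the TCP; orientation=None keeps the orientation; rate is the mean speed in m/s. With contact_N (N) it stops when the force on the tool has changed by that much, and returns True; else False.
- env.goto_joints(angles): joint-space move.
- env.move_gripper(opening): finger opening in m; the grip force is fixed at half the most; returns when the fingers have stopped.
- env.sleep(seconds).
- env.inverse_kinematics(position, orientation): joint angles nearest the present ones, or None.
- telemetry.observe(): the state.
- capture(name): name is "scene" or "top" or "wrist"; returns a dict with "image" (480x640x3 uint8, blue, green, red), "range_z" (480x640 float32, m along the optical axis (not along the pixel's ray), 0 where there is no reading), "intrinsics" (3x3 intrinsics, pixels), "R" (3x3) and "t" (3): a world point X has camera coordinates R X + t. Camera axes: x right, y down, z forward; pixel columns grow to the right and rows downward; lengths in m; the calibration is good to about 2 mm. A picture is of the moment at which its call begins.
A pose or a line that the arm cannot do raises env.PlanningError and nothing moves.
- env.close_job(): hands the job in; it is judged then, once.
The state is a dict: "clock": time; "joint_pos": joint angles; "qvel": joint speeds; "joint_torque": joint torques, N m; "position": TCP position; "orientation": TCP orientation; "force": force on the tool from outside, world axes, zero at the start; "torque": the same for the moment, N m; "finger_gap": finger opening in m; "grip_force": force on a finger pad.
Only numpy, scipy, OpenCV 4.12 (cv2) and the standard library are available. Lean on these libraries where they do the work, as an engineer would, in place of code of your own. Each camera call takes 0.05 s, during which the arm holds its last target. There are 200 camera calls.

## Working session

There is one attempt and no reset: what is moved stays moved. The work goes in short steps, each a Python script; the robot and the scene stay as the last script left them, time stands still between calls to the robot, and variables do not carry over. Pictures are saved under pics/ and viewed, at most 14 in all, crops included, and the job is handed in when it is done.

```bash
ls; mkdir -p pics
python3 - <<'E'
from bench import env, telemetry, capture
import cv2,numpy as np
o=telemetry.observe();print(o)
for n in("scene","top","wrist"):
    c=capture(n);cv2.imwrite(f"pics/{n}0.png",c["image"]);np.savez(f"{n}0.npz",**c)
    print(n,c["intrinsics"].tolist(),c["R"].round(3).tolist(),c["t"],(c["range_z"]>0).mean())
E
```

```text
bench.py
pics
{'clock': 0.0, 'joint_pos': array([ 1.19491638e+00,  3.59513163e-01,  1.51140365e+00, -4.35237049e-05,
        1.27248405e+00, -1.15103032e-01]), 'qvel': array([ 0.00092308, -0.00205012,  0.00015492, -0.00066848, -0.00091479,
        0.00088637]), 'joint_torque': array([ 1.59266179e-03, -5.15380132e+01, -2.70737153e+01,  6.76983967e-02,
        3.49226582e-02, -9.03160026e-05]), 'position': array([0.15448332, 0.57910074, 0.23581566]), 'orientation': array([ 1.30012900e-01,  9.91511890e-01, -8.82049584e-04, -1.99555399e-04]), 'force': array([-1.53031664,  0.42953121,  0.43618152]), 'torque': array([ 0.00398123, -0.03994444, -0.01731829]), 'grip_force': 0.0, 'finger_gap': 0.08773821175400882}
scene [[477.55981160547714, 0.0, 315.7568430413052], [0.0, 477.55981160547714, 234.0880083685392], [0.0, 0.0, 1.0]] [[-0.578, 0.816, 0.002], [0.678, 0.482, -0.555], [-0.454, -0.32, -0.832]] [ 0.32144699 -0.31426988  1.21934146] 0.9959733072916667
top [[471.8744598507747, 0.0, 313.55866156659425], [0.0, 471.8744598507747, 247.42642280870032], [0.0, 0.0, 1.0]] [[-0.001, -1.0, -0.0], [-0.988, 0.001, -0.156], [0.156, 0.0, -0.988]] [-0.00352958  0.50293072  1.02479307] 0.9961458333333333
wrist [[379.3829008545142, 0.0, 321.2319564500817], [0.0, 379.3829008545142, 240.78305609732695], [0.0, 0.0, 1.0]] [[0.258, 0.966, -0.002], [0.929, -0.248, 0.276], [0.266, -0.073, -0.961]] [-0.59873686 -0.03378965  0.39062562] 0.9961653645833334
```

View pics/top0.png

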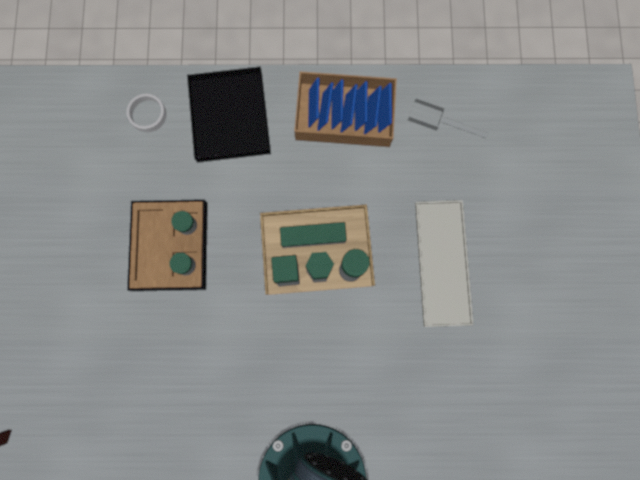

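View pics/scene0.png

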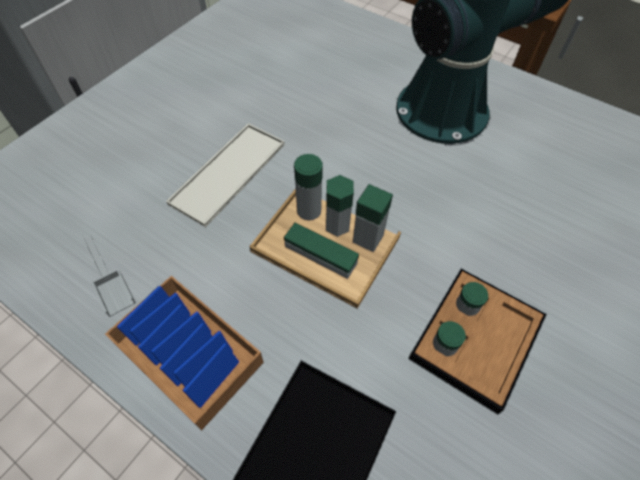

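The top view (up = +x, left = +y) shows the stock tray at (317,250), with square (285,268), hex (320,265), round (354,263) and the slim tin at (313,234). The side tray is on the right at (443,262). The gift box is on the left at (168,245), with its recess at about (147,245). The scene view shows the same layout.

```bash
cat > vis.py <<'E'
import numpy as np,cv2
def load(n): return dict(np.load(n))
def cloud(c):
    K,R,t,z=c["intrinsics"],c["R"],c["t"],c["range_z"]
    v,u=np.indices(z.shape)
    P=np.stack([(u-K[0,2])/K[0,0]*z,(v-K[1,2])/K[1,1]*z,z],-1)
    return (P-t)@R
def ray_plane(c,uv,h):
    d=np.linalg.inv(c["intrinsics"])@np.array([uv[0],uv[1],1.]);d=c["R"].T@d;o=-c["R"].T@c["t"]
    return o+d*(h-o[2])/d[2]
def tri(c1,p1,c2,p2):
    P=[c["intrinsics"]@np.c_[c["R"],c["t"]] for c in(c1,c2)]
    X=cv2.triangulatePoints(P[0],P[1],np.array(p1,float),np.array(p2,float)).ravel();return X[:3]/X[3]
def green(c):
    h=cv2.cvtColor(c["image"],cv2.COLOR_BGR2HSV);return cv2.inRange(h,(65,80,30),(95,255,255))
def rect(P):  # min-area rect of world xy points: centre, sizes, yaw(deg)
    (x,y),(w,h),a=cv2.minAreaRect((P[:,:2]*1000).astype(np.float32));return x/1e3,y/1e3,w,h,a
E
python3 - <<'E'
from vis import *
np.set_printoptions(precision=4,suppress=True)
tops={}
for n in("top0","scene0"):
    c=load(n+".npz");C=cloud(c);m=green(c)
    k,L,S,_=cv2.connectedComponentsWithStats(m)
    for i in range(1,k):
        if S[i,4]<80: continue
        P=C[L==i];
        if not(.3<np.median(P[:,0])<.8): continue
        zt=np.percentile(P[:,2],90);sel=(L==i)&(C[...,2]>zt-.005)
        v,u=np.nonzero(sel);T=C[sel]
        print(n,"px",u.mean().round(1),v.mean().round(1),"top",zt.round(4),"mean",T.mean(0),"rect",np.round(rect(T),3))
# trays
c=load("top0.npz");C=cloud(c)
h=cv2.cvtColor(c["image"],cv2.COLOR_BGR2HSV)
print([h[262,443],h[225,280],h[275,180],h[245,147]])
for n in("top0","scene0"):
    c=load(n+".npz");C=cloud(c);z=C[...,2]
    def box(x0,x1,y0,y1):return (C[...,0]>x0)&(C[...,0]<x1)&(C[...,1]>y0)&(C[...,1]<y1)
    b=box(.3,.65,.2,.45);s=b&(z>.01)&(z<.02);print(n,"recess-ish",s.sum(),C[s].mean(0) if s.any() else"",np.histogram(z[b]*1000,np.arange(-10,80,5))[0])
    for nm,b in(("side",box(.25,.65,-.4,-.17)),("box",box(.3,.65,.2,.45)),("stock",box(.3,.65,-.15,.17))):
        s=b&(z>(.0025 if nm=="side" else .004));k,L,S,_=cv2.connectedComponentsWithStats(s.astype(np.uint8));i=1+S[1:,4].argmax();print(nm,np.round(rect(C[L==i]),3),np.median(C[L==i][:,2]))
E
```

```text
top0 px 181.8 220.8 top 0.0667 mean [0.5566 0.2849 0.0766] rect [  0.448   0.157 388.596  40.486  49.667]
top0 px 312.8 234.1 top 0.0481 mean [ 0.5312 -0.0025  0.0522] rect [  0.446  -0.011 214.743 142.368   5.063]
top0 px 355.1 262.5 top 0.1574 mean [ 0.4541 -0.0871  0.1555] rect [ 0.454 -0.087 47.522 50.711 58.738]
top0 px 319.0 265.2 top 0.1379 mean [ 0.4511 -0.0152  0.1358] rect [ 0.451 -0.016 48.478 51.271  7.189]
top0 px 180.1 262.9 top 0.0667 mean [0.4646 0.2868 0.0683] rect [  0.414   0.148 339.504  40.183  69.959]
top0 px 284.8 268.5 top 0.1477 mean [0.4428 0.0533 0.1511] rect [  0.4     0.041 145.292  51.929  16.716]
scene0 px 307.8 165.2 top 0.1578 mean [ 0.4621 -0.0852  0.1593] rect [  0.694   0.089 642.088  49.67   36.834]
scene0 px 339.6 187.7 top 0.1382 mean [ 0.4569 -0.0152  0.1367] rect [ 0.456 -0.016 58.418 47.466 33.129]
scene0 px 374.4 199.3 top 0.1479 mean [0.4536 0.058  0.1523] rect [  0.691   0.149 581.547  56.586  20.985]
scene0 px 321.7 247.0 top 0.0483 mean [0.5396 0.002  0.0495] rect [  0.7     0.144 555.879 136.145  41.872]
scene0 px 474.3 294.0 top 0.0671
[... 307 characters left out ...]
 107, 150], dtype=uint8)]
top0 recess-ish 2073 [0.5113 0.3563 0.0148] [  98 4923 3887   92 1140  933  220 2239 1559   42   25   21   25   35
  495  212    1]
side [  0.471  -0.305 294.552 125.119   1.805] 0.004785672054082004
box [  0.517   0.338 217.638 186.515   0.485] 0.028548831623853282
stock [  0.471  -0.012 264.851 253.412   3.536] 0.020954366358751867
scene0 recess-ish 3415 [0.5211 0.3603 0.0155] [   3 4711 7464  138 1289 2126  307 2394 3531   55   73   52   67   77
  535  562    0]
side [  0.468  -0.31  314.412 141.911   1.312] 0.0053798280726649345
box [  0.505   0.33  230.024 175.246   1.223] 0.029557330166108044
stock [  0.464  -0.02  278.69  260.89    4.493] 0.030063340005482175
```

Run:
```python
import cv2
a=cv2.imread("pics/top0.png")[180:340,110:490];cv2.imwrite("pics/top_crop.png",cv2.resize(a,(798,336),interpolation=cv2.INTER_CUBIC))
```

```text
(no output)
```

View pics/top_crop.png

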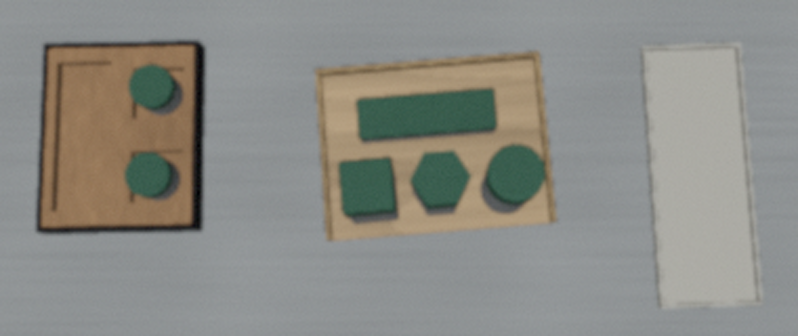

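The crop confirms the shapes and their order. The flying pixels spoil the rectangles, so I'll filter more tightly and take close wrist views from two places per area.

```bash
cat > rob.py <<'E'
from bench import env, telemetry, capture
import numpy as np
def q(yaw):  # tool down, closing line (tool y) at yaw rad in world
    a=(yaw+np.pi/2)/2;return np.array([np.cos(a),np.sin(a),0,0])
E
python3 - <<'E'
from rob import *
import cv2
for n,p in(("box1",(.46,.30,.33)),("box2",(.46,.38,.30)),("st1",(.42,.03,.36)),("st2",(.52,-.05,.36)),("side1",(.44,-.27,.36)),("side2",(.50,-.33,.32))):
    env.move_ptp(np.array(p),q(np.pi/2));env.sleep(.15)
    c=capture("wrist");cv2.imwrite(f"pics/{n}.png",c["image"]);np.savez(n+".npz",**c)
print(telemetry.observe()["clock"],telemetry.observe()["joint_pos"])
ims=[cv2.resize(cv2.imread(f"pics/{n}.png"),(400,300)) for n in("box1","st1","st2","side1")]
cv2.imwrite("pics/m.png",np.vstack([np.hstack(ims[:2]),np.hstack(ims[2:])]))
E
```

```text
6.6667 [-6.97979452e-01  2.93864704e-01  1.39629768e+00  7.59119249e-05
  1.45030953e+00 -2.26933921e+00]
```

View pics/m.png

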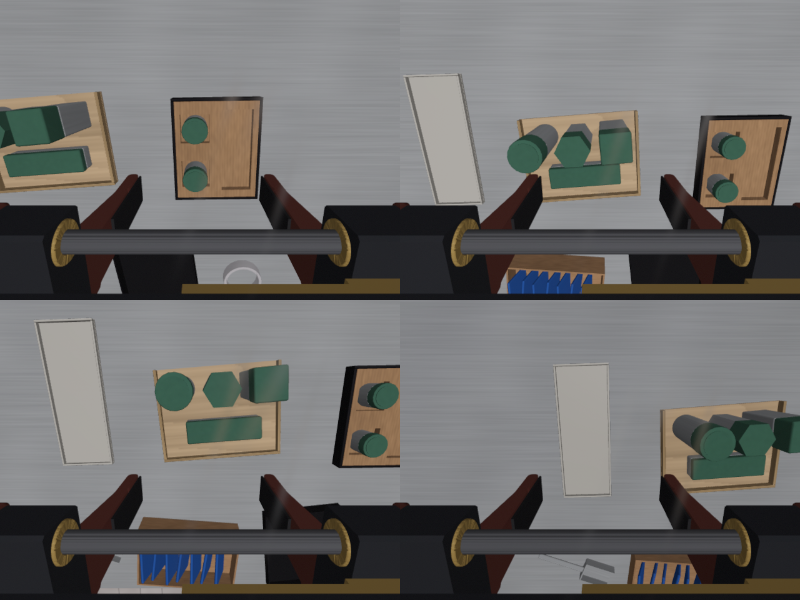

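The wrist mosaic shows everything: box with its recess on the right (+y) in panel 1, canisters with the slim tin in panels 2 and 3, and the side tray in panels 3 and 4. Next I'll measure from all views.

```bash
cat > meas.py <<'E'
from vis import *
np.set_printoptions(precision=4,suppress=True)
G={"round":(.458,-.086,.1565,.04),"hex":(.454,-.016,.136,.04),"square":(.45,.055,.146,.042),"slim":(.535,0,.046,.09),"pa":(.467,.288,.065,.033),"pb":(.561,.288,.065,.033)}
def lids(c):
    C=cloud(c);m=cv2.erode(green(c),np.ones((3,3)))>0;out={}
    for k,(x,y,h,r) in G.items():
        s=m&(np.hypot(C[...,0]-x,C[...,1]-y)<r)&(abs(C[...,2]-h)<.012)
        if s.sum()<50: continue
        zt=np.median(C[s][:,2][C[s][:,2]>np.percentile(C[s][:,2],50)])
        s2=cv2.morphologyEx((s&(abs(C[...,2]-zt)<.006)).astype(np.uint8),cv2.MORPH_OPEN,np.ones((3,3)))
        n,L,S,_=cv2.connectedComponentsWithStats(s2)
        if n<2: continue
        cn,_=cv2.findContours((L==1+S[1:,4].argmax()).astype(np.uint8),0,1)
        cn=max(cn,key=cv2.contourArea).reshape(-1,2)
        W=np.array([ray_plane(c,p,zt) for p in cn]);M=cv2.moments((W[:,:2]*1e4).astype(np.float32))
        ctr=np.array([M["m10"],M["m01"]])/M["m00"]/1e4
        pm=cv2.moments(cn.reshape(-1,1,2).astype(np.float32))
        out[k]=(zt,ctr,rect(W)[:2],rect(W)[2:],np.array([pm["m10"],pm["m01"]])/pm["m00"])
    return out
E
python3 - <<'E'
from meas import *
R={};cs={}
for n in("top0","scene0","st1","st2","box1","box2"):
    cs[n]=c=load(n+".npz");R[n]=lids(c)
for k in G:
    for n in R:
        if k in R[n]:
            a=R[n][k];print(k,n,"z %.4f"%a[0],"mom",a[1],"rect",np.array(a[2]),np.round(a[3],1))
    for a,b in(("top0","scene0"),("st1","st2"),("top0","st2"),("box1","box2")):
        if k in R[a] and k in R[b]: print("   tri",a,b,tri(cs[a],R[a][k][4],cs[b],R[b][k][4]))
E
```

```text
round top0 z 0.1566 mom [ 0.4535 -0.0866] rect [ 0.4535 -0.0854] [42.2 47.1 44.6]
round scene0 z 0.1573 mom [ 0.462  -0.0853] rect [ 0.4619 -0.085 ] [50.4 45.7 35.4]
round st1 z 0.1559 mom [ 0.4547 -0.087 ] rect [ 0.4548 -0.0867] [50.4 54.2 34. ]
round st2 z 0.1560 mom [ 0.4568 -0.0884] rect [ 0.4568 -0.0887] [51.3 50.6 63.3]
   tri top0 scene0 [ 0.4552 -0.0886  0.1481]
   tri st1 st2 [ 0.4564 -0.0892  0.1488]
   tri top0 st2 [ 0.4567 -0.0896  0.1321]
hex top0 z 0.1367 mom [ 0.4506 -0.0158] rect [ 0.4515 -0.0163] [42.7 45.  89.9]
hex scene0 z 0.1375 mom [ 0.4586 -0.0138] rect [ 0.4589 -0.0141] [51.3 43.5 33. ]
hex st1 z 0.1361 mom [ 0.4531 -0.0159] rect [ 0.4534 -0.0164] [48.7 59.2 66.5]
hex st2 z 0.1362 mom [ 0.4533 -0.0265] rect [ 0.4536 -0.0286] [30.3 50.7 79.1]
hex box1 z 0.1352 mom [0.458  0.0086] rect [0.4585 0.0099] [10.7 38.8 76.9]
   tri top0 scene0 [ 0.4519 -0.0167  0.128 ]
   tri st1 st2 [ 0.4556 -0.0217  0.1169]
   tri top0 st2 [ 0.4569 -0.0188  0.0677]
square top0 z 0.1468 mom [0.4428 0.0537] rect [0.4426 0.0536] [45.1 42.6  5.6]
square scene0 z 0.1475 mom [0.4518 0.0576
[... 1570 characters left out ...]
2887 0.0595]
   tri top0 st2 [0.4665 0.2891 0.0587]
   tri box1 box2 [0.4672 0.2891 0.058 ]
pb top0 z 0.0655 mom [0.5581 0.2876] rect [0.5575 0.2875] [36.  34.  89.9]
pb scene0 z 0.0661 mom [0.5661 0.2893] rect [0.566  0.2891] [38.1 42.3 87.6]
pb st1 z 0.0648 mom [0.5593 0.2858] rect [0.5594 0.286 ] [45.6 41.1 51.8]
pb st2 z 0.0649 mom [0.5609 0.285 ] rect [0.561  0.2852] [46.1 41.9 70.7]
pb box1 z 0.0650 mom [0.5579 0.2838] rect [0.5573 0.2828] [28.1 45.9 75.7]
pb box2 z 0.0649 mom [0.5589 0.2929] rect [0.5593 0.2944] [37.3 44.2 89.8]
   tri top0 scene0 [0.5605 0.2901 0.055 ]
   tri st1 st2 [0.562  0.2894 0.0589]
   tri top0 st2 [0.5606 0.2895 0.0587]
   tri box1 box2 [0.5789 0.2821 0.0171]
```

Depth heights match (156/146/136/46 mm), but the lid-side strips shift the centroids toward each camera. I'll tighten the top-face band and use views whose windows aren't cut off.

```bash
sed -i 's/^G=.*/G={"round":(.456,-.088,.1565,.04),"hex":(.452,-.016,.136,.036),"square":(.446,.056,.146,.043),"slim":(.535,0,.046,.09),"pa":(.467,.289,.065,.033),"pb":(.561,.289,.065,.033)}/; s/m=cv2.erode(green(c),np.ones((3,3)))>0/m=green(c)>0/; s/-zt)<.006/-zt)<.0025/' meas.py
cat > m2.py <<'E'
from meas import *
R={};cs={}
for n in("top0","scene0","st1","st2","box1","box2","side1"):
    cs[n]=c=load(n+".npz");R[n]=lids(c)
for k in G:
    for n in R:
        if k in R[n]:
            a=R[n][k];print(k,n,"z %.4f"%a[0],"mom",a[1],"rect",np.array(a[2]),np.round(a[3],1))
    for a,b in(("top0","scene0"),("st1","st2")):
        if k in R[a] and k in R[b]: print("   tri",a,b,tri(cs[a],R[a][k][4],cs[b],R[b][k][4]))
E
python3 m2.py
cat > m3.py <<'E'
from meas import *
# trays: colour masks -> contours -> rays at rim height
for n in("top0","scene0","st1","st2","side1","side2"):
    c=load(n+".npz");C=cloud(c);h=cv2.cvtColor(c["image"],cv2.COLOR_BGR2HSV)
    s=(abs(C[...,0]-.48)<.19)&(abs(C[...,1]+.305)<.1)&(C[...,2]>.003)&(C[...,2]<.03)
    s=cv2.morphologyEx(s.astype(np.uint8),cv2.MORPH_OPEN,np.ones((5,5)))
    P=C[s>0];f=P[P[:,2]<.008];print("side",n,"rect",np.round(rect(f),4),"floor z",np.median(f[:,2]))
for n in("top0","scene0","st1","box1","box2"):
    c=load(n+".npz");C=cloud(c);z=C[...,2]
    b=(abs(C[...,0]-.51)<.13)&(abs(C[...,1]-.33)<.11)
    rec=b&(abs(z-.015)<.004)&(C[...,1]>.33);rec=cv2.morphologyEx(rec.astype(np.uint8),cv2.MORPH_OPEN,np.ones((3,3)))
    k,L,S,_=cv2.connectedComponentsWithStats(rec)
    if k>1:
        P=C[L==1+S[1:,4].argmax()];print("recess",n,np.round(rect(P),4),"z",np.median(P[:,2]))
    ins=b&(abs(z-.030)<.003);ins=cv2.morphologyEx(ins.astype(np.uint8),cv2.MORPH_OPEN,np.ones((3,3)));P=C[ins>0];print("insert",n,np.round(rect(P),4),"z",np.median(P[:,2]))
E
python3 m3.py
```

```text
round top0 z 0.1565 mom [ 0.4548 -0.0945] rect [ 0.4541 -0.0948] [12.2 22.2  9.4]
round scene0 z 0.1572 mom [ 0.459  -0.0895] rect [ 0.4593 -0.088 ] [48.1 47.6 36.7]
round st1 z 0.1558 mom [ 0.4559 -0.0881] rect [ 0.4554 -0.0875] [52.8 53.6 40.1]
round st2 z 0.1560 mom [ 0.4568 -0.0886] rect [ 0.4566 -0.0889] [52.5 52.7 62.4]
round side1 z 0.1559 mom [ 0.4567 -0.0884] rect [ 0.4571 -0.0867] [47.6 54.  79.3]
   tri top0 scene0 [ 0.4549 -0.094   0.1506]
   tri st1 st2 [ 0.4563 -0.089   0.153 ]
hex top0 z 0.1367 mom [ 0.4395 -0.0252] rect [ 0.4409 -0.025 ] [16.4 10.  26.3]
hex scene0 z 0.1375 mom [ 0.4567 -0.0139] rect [ 0.4568 -0.0155] [52.2 48.3  5.7]
hex st1 z 0.1361 mom [ 0.4539 -0.0164] rect [ 0.4539 -0.0159] [52.3 55.9  3.5]
hex st2 z 0.1362 mom [ 0.4532 -0.0264] rect [ 0.4533 -0.0283] [32.  52.2 79.1]
hex box1 z 0.1351 mom [0.4589 0.0073] rect [0.4619 0.0081] [ 8.9 35.3 76.9]
hex side1 z 0.1361 mom [ 0.4539 -0.0178] rect [ 0.4542 -0.0175] [52.2 58.5  3.2]
   tri top0 scene0 [ 0.4413 -0.0246  0.1143]
   tri st1 st2 [ 0.4555 -0.0218  0.1202]
square top0 z 0.1467 mom [0.4541 0.0506]
[... 2885 characters left out ...]
0598 172.817    0.8948] z 0.029713710524851694
recess scene0 [  0.5101   0.3717 159.6569  58.1936   1.094 ] z 0.01541458110835873
insert scene0 [  0.5147   0.331  210.9758 172.1863   1.0278] z 0.030324938981568874
recess st1 [  0.5157   0.3765 163.1039  52.0962   0.7462] z 0.01463370205084672
insert st1 [  0.515    0.331  209.0945 173.2993   0.89  ] z 0.029528460045616635
recess box1 [  0.5155   0.3721 163.331   58.1217   0.877 ] z 0.014606827476146798
insert box1 [  0.5149   0.3314 208.7076 172.3751   0.8669] z 0.02959311399932403
recess box2 [  0.5151   0.3708 163.2394  58.9124   0.7262] z 0.014616930698884027
insert box2 [  0.515    0.3313 208.8538 172.0562   0.9222] z 0.02959176502128323
```

Wrist-view results agree with the given sizes and heights:

| Item | x, y (m) | Yaw |
|---|---|---|
| Round canister | .4567, -.0886 | – |
| Hex canister | .4540, -.0168 | tray 4.5° |
| Square canister | .4457, .0561 | tray 4.5° |
| Slim tin | .534, -.0015 | 4.5° |
| Recess | .515, .3714 | 0.9° |
| Side tray centre | .4745, -.304 | 1.8° |

I'll move the round canister first.

```bash
cat >> rob.py <<'E'
D=np.deg2rad
TOP={"round":.1560,"hex":.1361,"square":.1460}
HOME={"round":(.4567,-.0886),"hex":(.4540,-.0168),"square":(.4457,.0561)}
YS=D(4.5);YT=D(1.8-90)
def slot(s): a=D(1.8);return np.array([.4745+s*np.cos(a),-.304+s*np.sin(a)])
SLOT={"round":slot(-.085),"hex":slot(0),"square":slot(.085)}
GR=.026; LIFT=.165
def st(m):
    o=telemetry.observe();print(m,"t%.1f"%o["clock"],"p",o["position"].round(4),"gap %.4f gf %.1f"%(o["finger_gap"],o["grip_force"]),"F",o["force"].round(1));return o
def P(xy,z): return np.array([xy[0],xy[1],z])
def pick(xy,z,yaw,opening=.088,lift=LIFT,hi=.07,w=None):
    env.move_gripper(opening)
    env.move_ptp(P(xy,z+hi),q(yaw))
    if env.servo_line(P(xy,z),rate=.12,contact_N=12): st("CONTACT on approach");raise SystemExit
    env.move_gripper(0.0);env.sleep(.1);o=st("gripped")
    if w and abs(o["finger_gap"]-w)>.006: raise SystemExit("bad grip")
    env.servo_line(P(xy,z+lift),rate=.2)
def place(xy,z,yaw,zt,opening=.088,up=.07):
    env.servo_line(P(xy,zt),q(yaw),rate=.3)
    env.servo_line(P(xy,z+.010),rate=.2);env.sleep(.15)
    hit=env.servo_line(P(xy,z-.003),rate=.03,contact_N=4);st(f"down hit={hit} aim {z:.4f}")
    env.move_gripper(opening);env.sleep(.1)
    env.servo_line(P(xy,z+up),rate=.2)
W={"round":.056,"hex":.052,"square":.052}
def to_side(k):
    z=TOP[k]-GR;pick(HOME[k],z,YS,w=W[k]);place(SLOT[k],z-.0018,YT,z+LIFT)
E
python3 - <<'E'
from rob import *
to_side("round");st("done")
import cv2
c=capture("scene");cv2.imwrite("pics/s1.png",c["image"][100:300,130:450])
E
```

```text
gripped t9.9 p [ 0.4568 -0.0887  0.1302] gap 0.0555 gf 30.0 F [-0.1 -0.4  4. ]
down hit=True aim 0.1282 t14.2 p [ 0.3898 -0.3069  0.1278] gap 0.0557 gf 30.0 F [ 0.8 -0.   2. ]
done t15.4 p [ 0.3895 -0.3066  0.198 ] gap 0.0876 gf 0.0 F [ 0.4  1.6 -0.5]
```

View pics/s1.png

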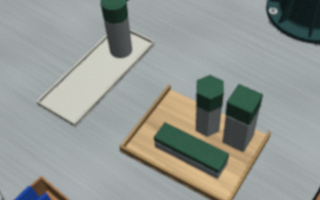

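The round canister stands at the near end of the side tray (crop ~(118,35)); the others are undisturbed. Hex and square next.

Run:
```python
from rob import *
import cv2
to_side("hex");to_side("square")
env.move_ptp(np.array((.40,-.16,.36)),q(D(90)));env.sleep(.15)
c=capture("wrist");cv2.imwrite("pics/s2.png",c["image"]);np.savez("s2.npz",**c);st("view")
c=capture("scene");np.savez("s2s.npz",**c)
import meas
meas.G={k:(*SLOT[k],TOP[k]-.002,.05) for k in SLOT}|{"slim":(.534,-.0015,.046,.09)}
for n in("s2","s2s"):
    for k,a in meas.lids(meas.load(n+".npz")).items():print(n,k,"z %.4f"%a[0],a[1],np.round(a[3],1),meas.G[k][:2])
```

```text
gripped t18.3 p [ 0.4541 -0.0168  0.1103] gap 0.0520 gf 29.9 F [ 0.  -0.7  3.2]
down hit=True aim 0.1083 t22.6 p [ 0.4749 -0.3043  0.108 ] gap 0.0520 gf 29.9 F [-0.6  0.3  2.4]
gripped t26.9 p [0.4458 0.0561 0.1202] gap 0.0522 gf 29.9 F [-0.4 -0.   4.5]
down hit=True aim 0.1182 t31.1 p [ 0.5598 -0.3016  0.1179] gap 0.0520 gf 29.9 F [0.2 0.1 2.8]
view t35.3 p [ 0.4001 -0.1601  0.3599] gap 0.0875 gf 0.0 F [ 0.1  0.7 -0.8]
s2 round z 0.1539 [ 0.3895 -0.3059] [52.9 53.7 11.6] (np.float64(0.3895419423689128), np.float64(-0.3066699145216409))
s2 hex z 0.1340 [ 0.4721 -0.3064] [43.8 57.1 47. ] (np.float64(0.4745), np.float64(-0.304))
s2 square z 0.1435 [ 0.5648 -0.2793] [10.2 18.8 89.8] (np.float64(0.5594580576310871), np.float64(-0.3013300854783591))
s2 slim z 0.0460 [ 0.538  -0.0562] [43.7 42.5  3.9] (0.534, -0.0015)
s2s round z 0.1552 [ 0.3944 -0.3044] [50.3 46.5 39.4] (np.float64(0.3895419423689128), np.float64(-0.3066699145216409))
s2s hex z 0.1354 [ 0.4796 -0.3034] [46.4 50.5 35.5] (np.float64(0.4745), np.float64(-0.304))
s2s square z 0.1453 [ 0.562  -0.2991] [50.3 49.7  2.1] (np.float64(0.5594580576310871), np.float64(-0.3013300854783591))
s2s slim z 0.0475 [0.5358 0.0021] [ 41.9 142.6   5.3] (0.534, -0.0015)
```

View pics/s2.png

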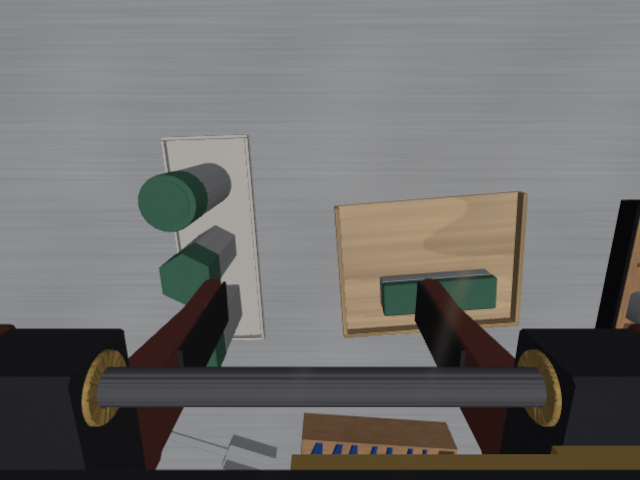

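All three canisters stand upright on the side tray: round (172,202), hex (190,275) and square under the left finger, with top heights as expected. The slim tin is clear at (440,290). I'll take one clean look at the tin, then pick it and place it, stopping if it touches down too high.

Run:
```python
from rob import *
import meas,cv2
env.move_gripper(.07)
env.move_ptp(np.array((.43,.0,.36)),q(D(90)));env.sleep(.15)
c=capture("wrist");np.savez("sl.npz",**c);cv2.imwrite("pics/sl.png",c["image"])
meas.G={"slim":(.534,-.0015,.046,.09)}
a=meas.lids(c)["slim"];print("z %.4f"%a[0],a[1],a[2],a[3])
L=np.array(sorted(a[3][:2]))
xy=np.array(a[2])
if abs(xy-[.534,-.0015]).max()>.005 or abs(L[1]-149)>5: xy=np.array([.5342,-.0015])
print("use",xy)
pick(xy,.039,D(4.5),opening=.07,lift=.12,hi=.06,w=.045)
R=(.5152,.3714);Y=D(90.9);z=.0477
env.servo_line(P(R,.159),q(Y),rate=.3)
env.servo_line(P(R,z+.022),rate=.2);env.sleep(.2)
hit=env.servo_line(P(R,z-.003),rate=.03,contact_N=4);o=st(f"hit {hit}")
np.save("z.npy",o["position"][2])
if o["position"][2]<z+.003:
    env.move_gripper(.07);env.sleep(.2);env.servo_line(P(R,.12),rate=.2)
    env.move_ptp(np.array((.42,.38,.32)),q(D(90)));env.sleep(.15)
c=capture("wrist");np.savez("bx.npz",**c);cv2.imwrite("pics/bx.png",c["image"])
meas.G={"slim":(*R,.055,.095),"pa":(.467,.289,.065,.033),"pb":(.561,.289,.065,.033)}
for k,a in meas.lids(c).items():print(k,"z %.4f"%a[0],a[1],a[2],a[3])
st("end")
```

```text
z 0.0461 [ 0.5362 -0.0386] (0.5366369018554688, -0.0362685546875) (43.409786224365234, 81.06558990478516, 4.196584224700928)
use [ 0.5342 -0.0015]
gripped t39.5 p [ 0.5346 -0.0015  0.0395] gap 0.0454 gf 30.0 F [0.1 0.4 5.6]
hit True t43.4 p [0.5149 0.3712 0.0483] gap 0.0447 gf 30.0 F [ 0.1 -0.6  3.6]
slim z 0.0567 [0.4769 0.3664] (0.47718563842773437, 0.3648948974609375) (18.864742279052734, 16.572429656982422, 17.403329849243164)
pa z 0.0648 [0.4662 0.2899] (0.4659179382324219, 0.289687744140625) (44.236427307128906, 45.20917510986328, 87.45913696289062)
pb z 0.0648 [0.5626 0.2982] (0.5630775756835937, 0.2992970886230469) (24.30524444580078, 45.04578399658203, 75.95526123046875)
end t45.8 p [0.42   0.3795 0.3178] gap 0.0699 gf 0.0 F [-0.2  1.  -0.1]
```

View pics/bx.png

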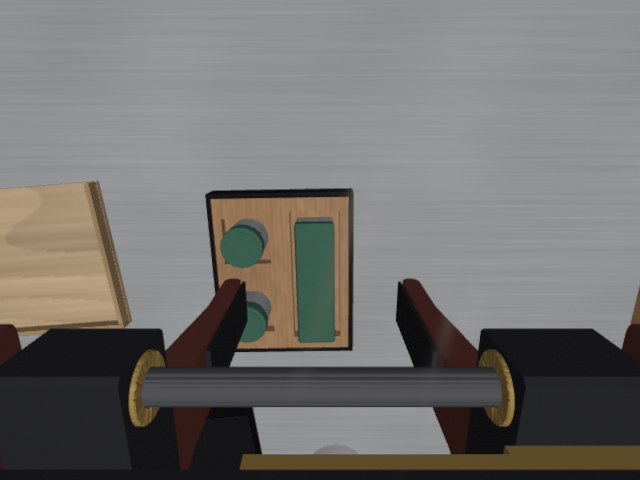

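The tin looks seated in the long recess (315,282), but the height reading (0.0567) needs a plane fit of the lid to be sure it is level.

```bash
cat > fit.py <<'E'
from meas import *
def fit(c,R=(.5152,.3714)):
    C=cloud(c);s=(green(c)>0)&(abs(C[...,0]-R[0])<.1)&(abs(C[...,1]-R[1])<.04)
    s=cv2.erode(s.astype(np.uint8),np.ones((5,5)))>0;Q=C[s];Q=Q[Q[:,2]>.045]
    for _ in range(4):
        A=np.c_[Q[:,:2]-R,np.ones(len(Q))];w=np.linalg.lstsq(A,Q[:,2],rcond=None)[0];r=Q[:,2]-A@w;Q=Q[abs(r)<max(.0015,2*r.std())]
    print("plane slope x,y",w[:2],"z centre",w[2],"n",len(Q),"rect",np.round(rect(Q),4))
E
python3 - <<'E'
from fit import *
from rob import env,q,D, telemetry, capture
fit(load("bx.npz"))
import numpy as np
for i,p in enumerate([(.42,.33,.36),(.36,.40,.36)]):
    env.move_ptp(np.array(p),q(D(90)));env.sleep(.2);c=capture("wrist");np.savez(f"bx{i}.npz",**c);cv2.imwrite(f"pics/bx{i}.png",c["image"]);fit(c)
c=capture("scene");np.savez("bxs.npz",**c);fit(c)
c=capture("top");fit(c)
print(telemetry.observe()["clock"])
E
```

```text
plane slope x,y [-0.0009 -0.0008] z centre 0.054603307853892766 n 2256 rect [  0.5146   0.3703 144.647   37.6061   0.8811]
plane slope x,y [-0.0008 -0.002 ] z centre 0.05455350461473805 n 1718 rect [  0.5154   0.3707 141.3021  36.7934   0.6924]
plane slope x,y [0.0001 0.0012] z centre 0.054584886043954124 n 2260 rect [  0.5138   0.37   143.7475  37.2359   0.2218]
plane slope x,y [-0.0006 -0.0051] z centre 0.05538805859540787 n 1246 rect [  0.5199   0.3697 139.2494  34.4079   0.5956]
plane slope x,y [ 0.0013 -0.0045] z centre 0.05449361171210207 n 691 rect [  0.513    0.3684 134.0149  33.6714   0.1338]
47.2333
```

The tin lies flat, centred within about 1 mm, with its lid at 54.6 mm, so it is home. Now I'll return the canisters.

```bash
sed -i 's/    hit=env.servo_line(P(xy,z-.003).*/    hit=env.servo_line(P(xy,z-.003),rate=.03,contact_N=4);o=st(f"down hit={hit} aim {z:.4f}")\n    if o["position"][2]>z+.005: raise SystemExit("early contact")/' rob.py
python3 - <<'E'
from rob import *
import cv2,meas
env.move_ptp(np.array((.5,-.05,.35)),q(YT))
for k in("square","hex","round"):
    z=TOP[k]-GR;pick(SLOT[k],z-.0018,YT,w=W[k]);place(HOME[k],z,YS,z+LIFT,up=.1)
for n,p in(("f1",(.42,.03,.36)),("f2",(.46,.30,.33))):
    env.move_ptp(np.array(p),q(D(90)));env.sleep(.2)
    c=capture("wrist");cv2.imwrite(f"pics/{n}.png",c["image"])
    for k,a in meas.lids(c).items():print(n,k,"z %.4f"%a[0],a[1],a[2],np.round(a[3],1))
st("end")
c=capture("scene");cv2.imwrite("pics/fs.png",c["image"])
for k,a in meas.lids(c).items():print("scene",k,"z %.4f"%a[0],a[1],a[2],np.round(a[3],1))
E
```

```text
gripped t52.3 p [ 0.5595 -0.3015  0.1184] gap 0.0518 gf 29.9 F [ 0.4 -0.3  1.6]
down hit=True aim 0.1200 t56.5 p [0.4464 0.0561 0.12  ] gap 0.0518 gf 30.0 F [0.9 0.5 1.8]
gripped t61.0 p [ 0.4746 -0.3041  0.1085] gap 0.0522 gf 29.9 F [-0.3 -0.1  2.4]
down hit=True aim 0.1101 t65.2 p [ 0.4546 -0.0168  0.1101] gap 0.0521 gf 30.0 F [ 1.  -0.1  1.2]
gripped t69.5 p [ 0.3896 -0.3069  0.1285] gap 0.0558 gf 30.0 F [-1.  -1.2  3.2]
down hit=True aim 0.1300 t73.7 p [ 0.4572 -0.0887  0.1299] gap 0.0558 gf 30.0 F [0.7 0.8 0.6]
f1 round z 0.1558 [ 0.4566 -0.0878] (0.45618841552734374, -0.08822067260742188) [53.  53.4 24.5]
f1 hex z 0.1361 [ 0.454  -0.0162] (0.4538747863769531, -0.016248687744140625) [50.3 57.7 64.1]
f1 square z 0.1460 [0.4478 0.0708] (0.4455837707519531, 0.07190892791748046) [14.6 51.2 78.6]
f1 pa z 0.0648 [0.4669 0.2872] (0.46677484130859376, 0.28741543579101564) [45.2 43.6 19.7]
f1 pb z 0.0648 [0.5614 0.2878] (0.5606885375976562, 0.2886552429199219) [43.3 43.9 75.5]
f2 hex z 0.1354 [0.4597 0.006 ] (0.46037118530273435, 0.007167762756347657) [10.7 39.9 76.7]
f2 square z 0.1460 [0.4461 0.0562] (0.4460984497070313, 0.05636360168457031) [50.9 51.4  5.5]
f2 pa z 0.0650 [0.4667 0.2896] (0.46601519775390626, 0.2897079162597656) [44.  44.  53.8]
f2 pb z 0.0648 [0.5593 0.2834] (0.5589857177734375, 0.28179669189453127) [29.5 45.  76.2]
end t77.8 p [0.4604 0.2989 0.3304] gap 0.0881 gf 0.0 F [-0.4  0.1 -0. ]
scene round z 0.1571 [ 0.4607 -0.0882] (0.46028317260742185, -0.08738811492919922) [50.6 44.1 35.4]
scene hex z 0.1374 [ 0.4566 -0.0151] (0.45702447509765626, -0.015351356506347657) [51.2 47.3 32.9]
scene square z 0.1471 [0.4493 0.0563] (0.4494132385253906, 0.056138145446777345) [50.1 49.1  5. ]
scene pa z 0.0659 [0.4695 0.289 ] (0.46789068603515627, 0.2886314697265625) [39.  39.2 12.1]
scene pb z 0.0661 [0.5622 0.2902] (0.563072021484375, 0.2887203063964844) [35.4 39.1 19.8]
```

View pics/fs.png

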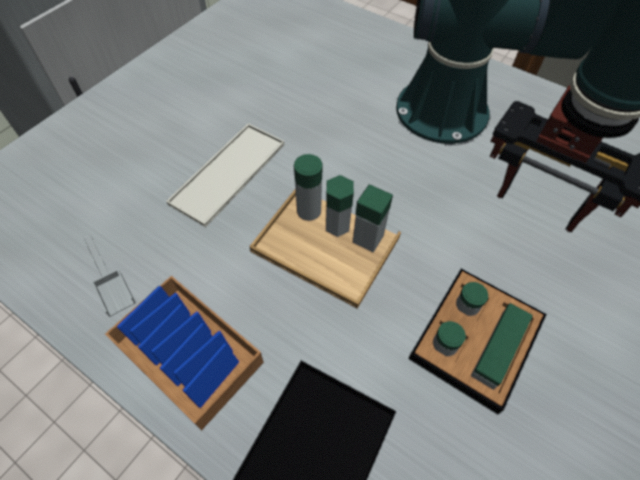

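The scene view shows all three canisters back in place: round (308,185), hex (340,205) and square (373,217). The slim tin is in the box at (505,345), the packed tins haven't moved, and the gripper is clear of everything. Handing in.

```bash
python3 -c "
from bench import env, telemetry, capture
print(env.close_job())"
```

```text
the job is handed in; nothing more can be done
None
```

The job is handed in: the slim tin lies flat in the long recess about 1 mm off centre, all three canisters stand within about 1 mm of where they started, and the packed tins were left untouched; it took about 78 s, and no verdict came back.

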